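# Sort the tooth training blocks, then hold the irrigation syringe over the passed one

## Robot

A 6-joint arm with a two-finger parallel gripper is mounted at the origin on the work surface. World frame = base frame: x ahead of the robot, y to its left, z up, the work surface at z = 0. Lengths are in m, angles in rad, forces in N, time in s.
With the tool pointing down it reaches from about 0.3 to 0.75 m from the base axis. Payload 8.5 kg.
Tool frame: the origin (TCP) lies between the finger pads; the fingertips stand 17 mm ahead of it and the grasp point (between the pads) lies 2 mm behind it; z points along the fingers, y is the line along which they close (so a half turn about z gives the same grasp; the last joint's range is limited). The gripper opens to 85 mm and grips with 20 to 120 N. Pads are 22 mm wide; open, the fingers measure 114 mm over their backs; the gripper's body (76 mm by 85 mm) begins 54 mm behind the grasp point. The pads swing forward as they close: fully open they stand 13 mm farther back than shut.
Start: joints at [0.997, 0.381, 1.297, -0, 1.464, -0.215], TCP at [0.193, 0.515, 0.221] pointing down, gripper open.
Joint ranges: [-3.11, 3.11], [-0.89, 2.33], [0.22, 2.48], [-1.42, 4.56], [0.17, 2.85], [-2.88, 2.88]. Speed limits (rad/s): [2.39, 2.39, 3.14, 3.14, 3.14, 3.14].

## Interface

Orientations are given as a rotation vector (axis times angle).
In Python, from rig import r gives the robot as it stands.
- The arm moves only by the tool carry_out, never from a script. Its argument "commands" is a list of rows, each a list of 3 entries, a list of its own where there are three numbers: the turn, a rotation vector about the tool's x, y, z in degrees, then the shift along the tool's x, y, z in m, then the closure, from 0 (fully open) to 1 (shut). In form: [[[rx, ry, rz], [x, y, z], hand], ...]. A call has 1 to 12 rows; each row is the pose to reach, as a shift and turn from the pose commanded when the call began, along the tool's axes at that moment; what a row does not reach only later rows make up. A row lasts 1/8 s, in which the tool goes at most 62.5 mm and 10.7 degrees, less where a joint would pass 70% of its speed; a pose out of reach is approached as far as the arm can. A call with a gripper value outside its range is refused whole. The fingers move at their own pace and stop on an object; "newtons" is the grip in N (left out, the last holds). Time passes only in rows, so rows that repeat a pose let the fingers close. It gives the time, the measured TCP pose, the force, the opening and the grip force at its end, in the units of the state.
- r.get_state(): the state, without advancing time (a new reading comes with each control period).
- r.grab_frame(name): name is "scene" or "top"; returns the picture (384x512x3 uint8, red, green, blue); there is no depth.
- r.camera_params(name): a dict with "mtx" (3x3 intrinsics, pixels), "extrinsics" (4x4, takes a point from camera to world coordinates). Camera axes: x right, y down, z forward; pixel columns grow to the right and rows downward; lengths in m; the calibration is good to about 2 mm. A picture is of the moment at which its call begins. camera_params takes no time and is no camera call.
- r.close_job(): hands the job in; it is judged then, once.
The state is a dict: "time_s": time; "joints": joint angles; "dq": joint speeds; "tau": joint torques, N m; "tool_pos": TCP position; "tcp_rot": TCP orientation; "force": force on the tool from outside, world axes, zero at the start; "ft_torque": the same for the moment, N m; "width": finger opening in m; "grasp_force": force on a finger pad.
Only numpy, scipy, OpenCV 4.12 (cv2) and the standard library are available. Lean on these libraries where they do the work, as an engineer would, in place of code of your own. Each camera call takes 0.05 s, during which the arm holds its last target. There are 200 camera calls.

## Task

Sort the two tooth training blocks from the blue tray by their tags: the green-tagged (passed) one into the green-rimmed nest and the red-tagged (rejected) one into the red-rimmed nest, each standing flat on the nest's floor and let go. Then draw the irrigation syringe out of its white rack and lean it to about 40 degrees from upright, nozzle downward, with the nozzle's tip a few centimetres above the dark canal opening in the green-tagged block's tooth, touching nothing. Finish still holding it there in the gripper, steady; do not put it down, and leave the other things on the table where they are.

Things in the scene. Friction and masses are not known exactly. Their poses are not given: they have to be found in the camera images.
- block_green_center (a point): 50 x 30 mm, 40 mm tall pale block, purple band at its foot; on top near its +x end an ivory tooth crown (22 mm across, 10 mm high, centred 11 mm along +x; 50 mm overall), near its -x end a flat green tag 20 x 26 mm. About 90 g. This point: the block's centre, 25 mm above its underside; x along the 50 mm length, y across the 30 mm width, z up. Starts on the blue tray, either block in either place
- block_red_center (a point): 50 x 30 mm, 40 mm tall pale block, purple band at its foot; on top near its +x end an ivory tooth crown (22 mm across, 10 mm high, centred 11 mm along +x; 50 mm overall), near its -x end a flat red tag 20 x 26 mm. About 90 g. This point: the block's centre, 25 mm above its underside; x along the 50 mm length, y across the 30 mm width, z up. Starts on the blue tray, either block in either place
- block_green_canal (a point): dark dot, 6 mm across: the canal opening in the centre of the top of the green-tagged block's tooth (on the block: 11 mm along its +x, 25 mm above its centre). Axes as the block's
- nest_green_in (a point): shallow white nest with a green rim, fixed to the table: inner floor 62 x 42 mm, outer 70 x 50 mm, rim 4 mm thick and 6 mm higher than the inner floor, inner floor 4 mm above the table. This point is the centre of the inner floor; x along its length, y across, z up. A block fits lengthwise either way round. Either nest may be in either place
- nest_red_in (a point): shallow white nest with a red rim, fixed to the table: inner floor 62 x 42 mm, outer 70 x 50 mm, rim 4 mm thick and 6 mm higher than the inner floor, inner floor 4 mm above the table. This point is the centre of the inner floor; x along its length, y across, z up. A block fits lengthwise either way round. Either nest may be in either place
- syringe_grip (a point): grip point on the empty irrigation syringe: on the axis of its pale, black-ringed round barrel (22 mm across, from 25 to 115 mm above the nozzle's tip), 98 mm above the tip. z runs from nozzle to plunger, x along the two finger wings at the barrel's top (44 mm over both, 18 mm wide along y): grip across y. The purple thumb disc (20 mm across) tops out 40 mm above this point. Rigid, about 60 g
- syringe_tip (a point): tip of the syringe's purple nozzle (6 to 12 mm across), on its axis, 98 mm from the grip point along -z; axes as the syringe's. Starts 50 mm deep in the rack's round socket, the syringe standing loose and upright, its top 88 mm above the rack's top
- syringe: the whole syringe; its origin is the nozzle's tip
- block_green: the green-tagged block; origin at the centre of its underside
- block_red: the red-tagged block; origin at the centre of its underside
- nest_green: the green-rimmed nest; origin at the centre of its underside
- nest_red: the red-rimmed nest; origin at the centre of its underside
- rack: white rack with a purple foot band, fixed: 100 (x) x 56 (y) mm, 60 mm tall, origin at the centre of its underside; a 24 mm socket with the syringe 24 mm along -x and an 18 mm socket with a purple cap 26 mm along +x, both 50 mm deep
- tray: blue tray, fixed, 320 x 340 mm, floor 4 mm and rim 14 mm above the table; origin at the centre of its underside
- cap_center (a point): purple needle cap, 16 mm across, 60 mm long, standing in the rack's other socket, top 10 mm above the rack's top; its centre. Bystander: leave alone
- ruler: purple ruler 18 x 130 x 4 mm lying at the far side of the tray; bystander
There are look-alikes about, which are no part of the job. Leave any brown or yellow look-alike of the block_green alone.

How it is judged:
On the way, in this order (a step that is already met when the one before it is completed fails the run):
1. both blocks seated in the nests of their tag's colour and let go (horizontal distance between block_green_center and nest_green_in below 0.015 m and z of block_green_center in the frame of nest_green_in between 0.021 and 0.029 m and angle between each of block_green_center, block_red_center's own z axis and vertical below 0.1 rad and horizontal distance between block_red_center and nest_red_in below 0.015 m and z of block_red_center in the frame of nest_red_in between 0.021 and 0.029 m and contact force between each of block_green, block_red and the fingers below 0.05 N), for 0.2 s.
2. the syringe drawn out of the rack, in the fingers (contact force between syringe and the fingers above 0.5 N and contact force between syringe and rack below 0.05 N and contact force between syringe and block_green below 0.05 N and contact force between syringe and block_red below 0.05 N and contact force between syringe and nest_green below 0.05 N and contact force between syringe and nest_red below 0.05 N and contact force between syringe and tray below 0.05 N and z of syringe_tip in the frame of rack above 0.062 m), for 0.2 s.
At the end, for the whole second after the job is handed in: Each block let go, flat in the nest of its colour (centre within 15 mm, tilt under 6 deg). Syringe held by the fingers alone, steady (30 mm/s), leaning 30 to 50 deg, nozzle down, tip within 30 mm sideways of the green block's canal opening and 8 to 75 mm above it (all of step 1 and contact force between syringe and the fingers above 0.5 N and contact force between syringe and rack below 0.05 N and contact force between syringe and block_green below 0.05 N and contact force between syringe and block_red below 0.05 N and contact force between syringe and nest_green below 0.05 N and contact force between syringe and nest_red below 0.05 N and contact force between syringe and tray below 0.05 N and horizontal distance between syringe_tip and block_green_canal below 0.03 m and z of syringe_tip in the frame of block_green_canal between 0.008 and 0.075 m and angle between syringe_tip's own z axis and vertical between 0.52 and 0.88 rad and linear speed of syringe below 0.03 m/s); the arm keeps its last pose, push and grip.
It fails at once if a bystander was pushed more than 30 mm or the bottle tipped (distance of any of cap_center, ruler, bottle, carton_a, carton_b, tweezers from where it was at the start of the episode above 0.03 m or angle between bottle's own z axis and vertical above 0.5 rad).
It also fails if it takes over 66 s, if anything falls off the work surface, if the arm or the gripper's body presses on something with over 40 N, if the wrist force passes 120 N, or if a joint passes its speed limit or range.

## Working session

There is one attempt and no reset: what is moved stays moved. The work goes in short steps, Python scripts to look and compute and a tool call to move; the robot and the scene stay as the last step left them, time stands still between calls to the robot, and variables do not carry over. Pictures are saved under pics/ and viewed, at most 10 in all, crops included, and the job is handed in when it is done.

Besides the shell and the picture viewer there is one more tool, called after ">>>" as a command line: name --argument value ..., lists and objects as JSON in quotes. carry_out: Moves the arm, as the interface text tells. Its arguments: {"type":"object","properties":{"commands":{"type":"array"},"newtons":{"type":"number"}},"required":["commands"]}

```bash
mkdir -p pics; ls
python3 - <<'E'
from rig import r
import cv2,numpy as np
for n in("scene","top"):
    f=r.grab_frame(n);cv2.imwrite(f"pics/{n}0.png",f[:,:,::-1]);np.save(f"pics/{n}0.npy",f)
    c=r.camera_params(n);print(n,np.round(c["mtx"],1).tolist(),np.round(c["extrinsics"],3).tolist())
s=r.get_state();print({k:np.round(v,3).tolist() for k,v in s.items()})
a=np.vstack([cv2.imread("pics/scene0.png")]);
E
```

```text
pics
scene [[383.8, 0.0, 248.9], [0.0, 383.8, 199.2], [0.0, 0.0, 1.0]] [[0.517, 0.661, -0.544, 0.989], [0.856, -0.395, 0.333, -0.278], [0.005, -0.638, -0.77, 0.826], [0.0, 0.0, 0.0, 1.0]]
top [[487.2, 0.0, 264.9], [0.0, 487.2, 188.1], [0.0, 0.0, 1.0]] [[-0.003, -0.995, 0.101, 0.352], [-1.0, 0.004, 0.007, -0.0], [-0.008, -0.101, -0.995, 1.208], [0.0, 0.0, 0.0, 1.0]]
{'time_s': 0.1, 'joints': [0.997, 0.381, 1.298, 0.0, 1.464, -0.215], 'dq': [-0.0, -0.002, -0.002, -0.0, 0.0, -0.001], 'tau': [0.004, -44.922, -23.166, -0.0, 0.004, 0.0], 'tool_pos': [0.193, 0.515, 0.221], 'tcp_rot': [-0.561, -3.091, 0.002], 'force': [-0.919, 0.356, -0.69], 'ft_torque': [-0.009, 0.011, 0.017], 'grasp_force': 0.0, 'width': 0.085}
```

View pics/scene0.png

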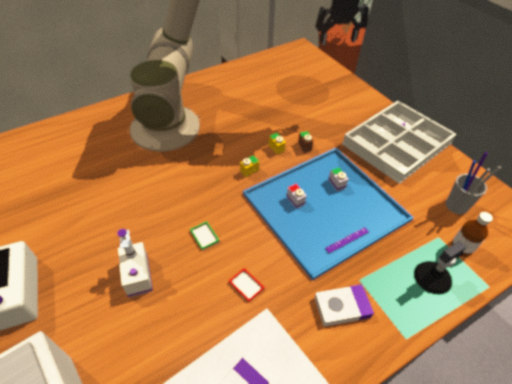

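View pics/top0.png

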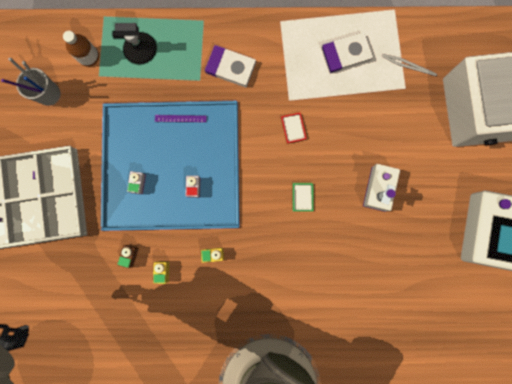

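The scene view shows the blocks at about (297,195) red and (339,178) green, the nests at (204,236) green and (247,285) red, and the rack with its syringe at (132,265). In the top view the blocks are at (136,182) green and (192,187) red, the nests at (303,197) green and (293,128) red, and the rack at (383,188).

```bash
cat > h.py <<'E'
import numpy as np,cv2
from rig import r
def ray(n,uv,z):
    c=r.camera_params(n);T=np.array(c["extrinsics"]);d=T[:3,:3]@np.linalg.solve(np.array(c["mtx"]),[uv[0],uv[1],1]);o=T[:3,3]
    return o+d*(z-o[2])/d[2]
def proj(n,p):
    c=r.camera_params(n);q=np.linalg.inv(np.array(c["extrinsics"]))@np.append(p,1);q=np.array(c["mtx"])@q[:3];return q[:2]/q[2]
def hsv(f): return cv2.cvtColor(f,cv2.COLOR_RGB2HSV).astype(int)
def blobs(n,f,box,cond,zs,mn=4):
    x0,y0,x1,y1=box;h=hsv(f)[y0:y1,x0:x1];m=cond(h[...,0],h[...,1],h[...,2]).astype(np.uint8)
    k,l,st,c=cv2.connectedComponentsWithStats(m,connectivity=8);out=[]
    for i in range(1,k):
        if st[i,4]>=mn:
            uv=c[i]+[x0,y0];P=np.argwhere(l==i)[:,::-1].astype(np.float32)+[x0,y0]
            rc=cv2.minAreaRect(np.array(P,np.float32));bp=[ray(n,b,zs)[:2] for b in cv2.boxPoints(rc)]
            print(n,uv.round(1),st[i,4],"w",ray(n,uv,zs)[:2].round(4),"rectc",np.mean(bp,0).round(4),"edges",(bp[1]-bp[0]).round(3),(bp[2]-bp[1]).round(3))
red=lambda h,s,v:((h<8)|(h>172))&(s>140)&(v>80)
grn=lambda h,s,v:(h>45)&(h<85)&(s>90)&(v>50)
pur=lambda h,s,v:(h>122)&(h<160)&(s>80)&(v>40)
wht=lambda h,s,v:(s<70)&(v>110)
E
python3 - <<'E'
from h import *
t=np.load("pics/top0.npy");s=np.load("pics/scene0.npy")
for nm,b,c,z in(("gtag",(120,165,155,200),grn,.044),("gtooth",(120,165,155,200),wht,.05),("rtag",(178,170,208,205),red,.044),("rtooth",(178,170,208,205),wht,.05),("gnest",(285,175,320,215),grn,.01),("gnestin",(285,175,320,215),wht,.004),("rnest",(278,108,310,148),red,.01),("rnestin",(278,108,310,148),wht,.004),("rack",(362,155,405,215),wht,.06),("cap",(362,155,405,215),pur,.07),("syr",(362,155,405,215),pur,.148)):
    print(nm);blobs("top",t,b,c,z)
print("SCENE")
for nm,b,c,z in(("gtag",(325,165,352,192),grn,.044),("rtag",(285,180,310,210),red,.044),("gnest",(185,215,225,255),grn,.01),("rnest",(225,265,268,305),red,.01),("syr",(110,222,155,290),pur,.148),("cap",(110,222,155,290),pur,.07)):
    print(nm);blobs("scene",s,b,c,z)
a=cv2.resize(t[160:210,355:415],None,fx=6,fy=6,interpolation=3);b=cv2.resize(t[160:210,115:175],None,fx=6,fy=6,interpolation=3);
d=cv2.resize(t[160:210,170:230],None,fx=6,fy=6,interpolation=3);e=cv2.resize(s[220:300,100:160],None,fx=6,fy=3.75*1,interpolation=3)
cv2.imwrite("pics/z.png",np.vstack([np.hstack([a,b]),np.hstack([d,e])])[:,:,::-1])
E
```

```text
gtag
top [132.8 187.2] 73 w [0.4741 0.3264] rectc [0.4733 0.3259] edges [-0.    -0.024] [-0.017 -0.   ]
gtooth
top [134.8 179.6] 198 w [0.4916 0.3205] rectc [0.4857 0.3217] edges [ 0.053 -0.006] [-0.005 -0.032]
rtag
top [191.6 190.9] 72 w [0.4645 0.1847] rectc [0.4655 0.1849] edges [-0.    -0.022] [-0.017 -0.   ]
rtooth
top [191.4 183.1] 195 w [0.4827 0.1844] rectc [0.4758 0.184 ] edges [-0.    -0.031] [-0.053 -0.001]
gnest
top [302.5 193.9] 93 w [ 0.4594 -0.0842] rectc [ 0.453 -0.084] edges [-0.    -0.047] [-0.067  0.001]
gnestin
top [302.7 197. ] 422 w [ 0.4522 -0.0848] rectc [ 0.4523 -0.0844] edges [-0.    -0.042] [-0.06   0.001]
rnest
top [293.6 127.8] 159 w [ 0.6254 -0.0637] rectc [ 0.6266 -0.0634] edges [ 0.012 -0.051] [-0.071 -0.015]
rnestin
top [293.4 127.2] 352 w [ 0.6284 -0.0633] rectc [ 0.6284 -0.0633] edges [ 0.009 -0.038] [-0.057 -0.012]
rack
top [380.8 187.3] 1127 w [ 0.4698 -0.2658] rectc [ 0.4698 -0.2669] edges [ 0.102 -0.026] [-0.016 -0.064]
cap
top [386.2 175.9] 23 w [ 0.4957 -0.2769] rectc [ 0.4955 -0.2776] edges [ 0.009 -0.   ] [-0.    -0.012]
top [390.6 193. ] 50
[... 445 characters left out ...]
49] rectc [0.4645 0.1856] edges [0.011 0.019] [ 0.015 -0.011]
gnest
scene [203.8 240.2] 55 w [ 0.4697 -0.0937] rectc [ 0.4674 -0.0967] edges [-0.035  0.029] [0.059 0.048]
rnest
scene [245.9 284.6] 189 w [ 0.6304 -0.0655] rectc [ 0.6287 -0.0652] edges [-0.017  0.052] [0.073 0.014]
syr
scene [121.6 232.6] 45 w [ 0.4502 -0.2665] rectc [ 0.4494 -0.2663] edges [-0.013  0.011] [0.014 0.008]
scene [133.  271.4] 25 w [ 0.5515 -0.2786] rectc [ 0.5517 -0.2786] edges [0.004 0.007] [ 0.011 -0.004]
cap
scene [121.6 232.6] 45 w [ 0.3882 -0.2651] rectc [ 0.3873 -0.2649] edges [-0.014  0.013] [0.016 0.009]
scene [133.  271.4] 25 w [ 0.5011 -0.2786] rectc [ 0.5014 -0.2786] edges [0.005 0.008] [ 0.012 -0.004]
```

View pics/z.png

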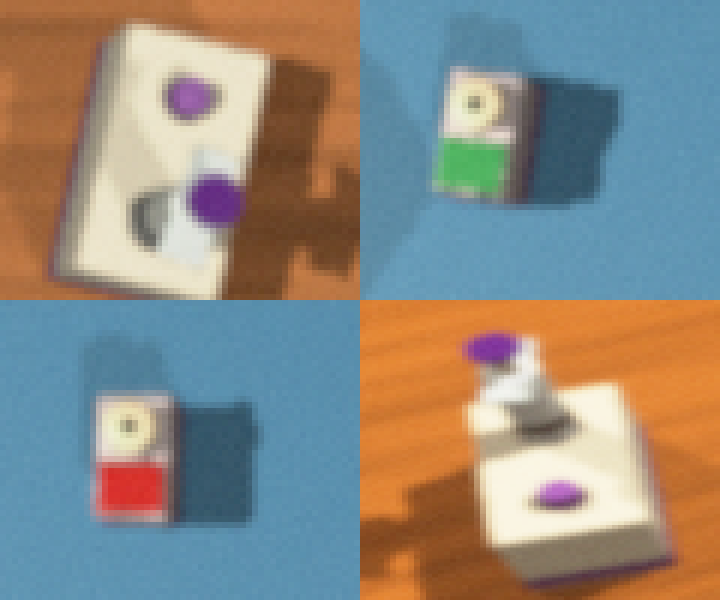

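The zoom shows the top-view tooth dots at about (134,177) green and (191.3,181) red. The syringe disc is at (390.6,193) and the cap at (386,176), with the wings lying along the rack's long axis.

```bash
cat >> h.py <<'E'
from scipy.spatial.transform import Rotation as Ro
def down(a): # tool pointing down, tool x along -(cos a, sin a)
    x=np.array([-np.cos(a),-np.sin(a),0]);z=np.array([0,0,-1.]);return Ro.from_matrix(np.c_[x,np.cross(z,x),z])
def rel(pos,R,p0=None,R0=None):
    s=r.get_state();p0=np.array(s["tool_pos"]) if p0 is None else np.array(p0);R0=Ro.from_rotvec(s["tcp_rot"]) if R0 is None else R0
    print("turn",(R0.inv()*R).as_rotvec(degrees=True).round(2),"shift",R0.inv().apply(np.array(pos)-p0).round(4))
E
python3 - <<'E'
from h import *
for n,d,t,tagsc in(("green",(134,177.2),(132.8,187.2),(336.3,170.3)),("red",(191.3,181),(191.6,190.9),(293.8,187.6))):
    D=ray("top",d,.054)[:2];T=(ray("top",t,.044)[:2]+ray("scene",tagsc,.044)[:2])/2
    u=D-T;L=np.linalg.norm(u);a=np.degrees(np.arctan2(u[1],u[0]));u/=L
    c=(D-11*u/1000);print(n,D,T,"L",L,"yaw",a,"c",c)
    rel([*c,.12],down(np.radians(a)))
E
```

```text
green [0.49697733 0.32133693] [0.47346894 0.32609026] L 0.023984135122777396 yaw -11.430930785548375 c [0.48619552 0.32351698]
turn [-0.07 -0.02 -9.13] shift [-0.3417 -0.076   0.1006]
red [0.48730312 0.1840316 ] [0.46452734 0.18474484] L 0.02278694156746374 yaw -1.7936653924493724 c [0.47630851 0.18437591]
turn [ -0.07  -0.03 -18.77] shift [-0.3813 -0.2097  0.1007]
```

>>> carry_out --commands '[[[0,0,-19],[-0.381,-0.21,0.1],0],[[0,0,-19],[-0.381,-0.21,0.1],0],[[0,0,-19],[-0.381,-0.21,0.1],0],[[0,0,-19],[-0.381,-0.21,0.1],0],[[0,0,-19],[-0.381,-0.21,0.1],0],[[0,0,-19],[-0.381,-0.21,0.1],0],[[0,0,-19],[-0.381,-0.21,0.1],0],[[0,0,-19],[-0.381,-0.21,0.1],0],[[0,0,-19],[-0.381,-0.21,0.1],0],[[0,0,-19],[-0.381,-0.21,0.1],0],[[0,0,-19],[-0.381,-0.21,0.1],0]]' --newtons 30

```text
time_s: 1.48
tool_pos: [0.4754, 0.1857, 0.1216]
tcp_rot: [0.04, 3.141, 0.0]
force: [-0.5, 0.0, -0.0]
width: 0.0853
grasp_force: 0.0
```

Run:
```python
from h import *
s=r.get_state();print(s["time_s"],np.round(s["joints"],2),Ro.from_rotvec(s["tcp_rot"]).as_matrix().round(3)[:,0])
rel([.4763,.1844,.034],down(np.radians(-1.5)))
```

```text
1.475 [ 0.14  0.41  1.56  0.    1.16 -1.41] [-1.     0.025 -0.001]
turn [0.01 0.03 0.05] shift [-0.0009 -0.0013  0.0876]
```

>>> carry_out --commands '[[[0,0,0],[-0.001,-0.001,0.05],0],[[0,0,0],[-0.001,-0.001,0.08],0],[[0,0,0],[-0.001,-0.001,0.088],0],[[0,0,0],[-0.001,-0.001,0.088],0],[[0,0,0],[-0.001,-0.001,0.088],1],[[0,0,0],[-0.001,-0.001,0.088],1],[[0,0,0],[-0.001,-0.001,0.088],1],[[0,0,0],[-0.001,-0.001,0.088],1],[[0,0,0],[-0.001,-0.001,0.088],1],[[0,0,0],[-0.001,-0.001,0.088],1]]'

```text
time_s: 2.72
tool_pos: [0.4777, 0.1838, 0.0341]
tcp_rot: [0.043, 3.139, 0.001]
force: [-0.7, 2.2, 8.7]
width: 0.0189
grasp_force: 30.2
```

Run:
```python
from h import *
s=r.get_state();print(s["width"],s["grasp_force"])
rel([.4763,.1844,.11],down(np.radians(-1.5)))
rel([.628,-.0634,.11],down(np.radians(12)))
```

```text
0.01892256866532196 30.150033429963514
turn [ 0.04  0.11 -0.06] shift [ 0.0012  0.0006 -0.0759]
turn [  0.03   0.12 -13.56] shift [-0.1572 -0.243  -0.0758]
```

Run:
```python
from h import *
t=r.grab_frame("top");s=r.grab_frame("scene")
a=cv2.resize(t[140:220,150:230],None,fx=5,fy=5,interpolation=3);b=cv2.resize(s[140:220,250:330],None,fx=5,fy=5,interpolation=3)
cv2.imwrite("pics/c1.png",np.hstack([a,b])[:,:,::-1])
```

```text
(no output)
```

View pics/c1.png

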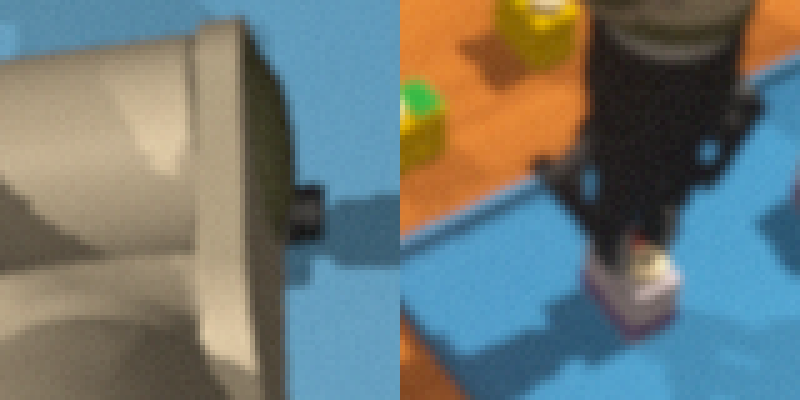

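Run:
```python
from h import *
f=lambda p:((proj("scene",p)-[250,140])*5+[400,0]).round(0)
print("tooth seen",ray("scene",(301,192.5),.052))
for n,p in(("tooth exp",(.4873,.184,.054)),("tcp",(.4777,.1838,.034)),("tip",(.4777,.1838,.017)),("tag",(.4645,.1848,.044)),("corner ++",(.501,.199,.044)),("corner +-",(.501,.169,.044)),("foot ++",(.501,.199,.004)),("foot +-",(.501,.169,.004)),("foot --",(.451,.169,.004))):print(n,f(p))
```

```text
tooth seen [0.49389759 0.1865078  0.052     ]
tooth exp [644. 254.]
tcp [630. 267.]
tip [627. 287.]
tag [619. 238.]
corner ++ [680. 272.]
corner +- [634. 294.]
foot ++ [671. 319.]
foot +- [627. 341.]
foot -- [575. 281.]
```

>>> carry_out --commands '[[[0,0,0],[0,0,-0.02],1],[[0,0,0],[0,0,-0.05],1],[[0,0,0],[0,0,-0.076],1],[[0,0,0],[0,0,-0.076],1]]'

```text
time_s: 3.32
tool_pos: [0.4779, 0.1836, 0.1105]
tcp_rot: [0.043, 3.138, 0.001]
force: [-0.8, -0.1, -1.8]
width: 0.0185
grasp_force: 29.3
```

Run:
```python
from h import *
s=r.grab_frame("scene")
f=lambda p:((proj("scene",p)-[250,120])*8).round(0)
p=np.array(r.get_state()["tool_pos"]);print(p,f(p),f(p-[0,0,.017]))
cv2.imwrite("pics/c2.png",cv2.resize(s[120:190,250:330],None,fx=8,fy=8,interpolation=3)[:,:,::-1])
```

```text
[0.47708945 0.18350371 0.10915317] [389. 433.] [383. 469.]
```

View pics/c2.png

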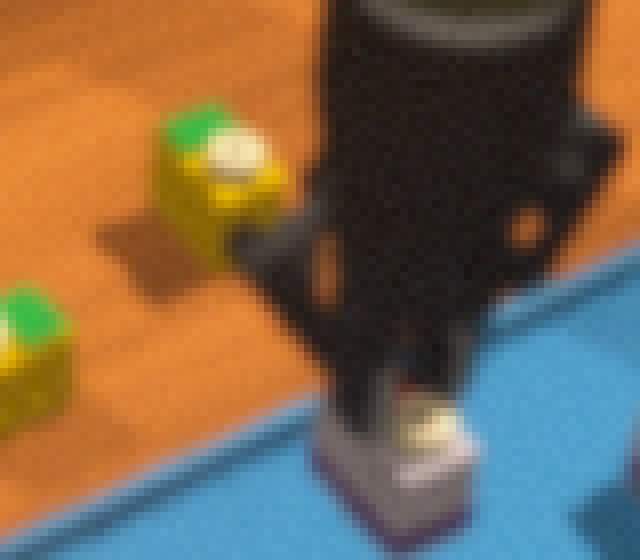

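The picture shows the red block held level and lifted off the tray. Its tooth is at about crop (430,425) and its front foot corner at (400,550), so the grasp is good despite the low width reading.

Run:
```python
from h import *
print(ray("scene",(250+430/8,120+425/8),.127),ray("scene",(250+400/8,120+550/8),.079),ray("scene",(250+468/8,120+510/8),.079))
s=r.get_state();print(s["force"],s["tool_pos"]);rel([.628,-.0634,.11],down(np.radians(12)))
```

```text
[0.49351086 0.1851544  0.127     ] [0.49947788 0.17560807 0.079     ] [0.49678124 0.20494309 0.079     ]
[ 0.10312151  0.08959924 -1.22686858] [0.47708945 0.18350371 0.10915317]
turn [  0.     0.05 -13.56] shift [-0.1576 -0.2427 -0.0008]
```

>>> carry_out --commands '[[[0,0,-13.5],[-0.157,-0.243,0],1],[[0,0,-13.5],[-0.157,-0.243,0],1],[[0,0,-13.5],[-0.157,-0.243,0],1],[[0,0,-13.5],[-0.157,-0.243,0],1],[[0,0,-13.5],[-0.157,-0.243,0],1],[[0,0,-13.5],[-0.157,-0.243,0],1],[[0,0,-13.5],[-0.157,-0.243,0],1],[[0,0,-13.5],[-0.157,-0.243,0],1]]'

```text
time_s: 4.38
tool_pos: [0.6268, -0.0625, 0.1087]
tcp_rot: [0.329, -3.123, -0.001]
force: [-0.1, 0.6, -1.5]
width: 0.0187
grasp_force: 29.5
```

Run:
```python
from h import *
s=r.get_state();print(np.linalg.norm(s["dq"]),s["tool_pos"])
rel([.628,-.0634,.037],down(np.radians(12)))
```

```text
0.010158228781242711 [ 0.62683461 -0.06245376  0.1087366 ]
turn [ 0.03 -0.05  0.02] shift [-0.001  -0.0012  0.0717]
```

>>> carry_out --commands '[[[0,0,0],[-0.001,-0.001,0.04],1],[[0,0,0],[-0.001,-0.001,0.06],1],[[0,0,0],[-0.001,-0.001,0.071],1],[[0,0,0],[-0.001,-0.001,0.073],1],[[0,0,0],[-0.001,-0.001,0.073],1]]'

```text
time_s: 5.0
tool_pos: [0.629, -0.0643, 0.0369]
tcp_rot: [-0.327, 3.123, -0.001]
force: [0.3, -0.1, -1.4]
width: 0.0189
grasp_force: 29.5
```

Run:
```python
from h import *
s=r.get_state();print(s["tool_pos"],s["force"]);f=r.grab_frame("scene")
blobs("scene",f,(215,250,285,310),red,.01)
```

```text
[ 0.62898742 -0.06431294  0.03691464] [ 0.33197274 -0.14049214 -1.40857696]
scene [246.7 272.6] 9 w [ 0.6044 -0.0479] rectc [ 0.605  -0.0479] edges [-0.002  0.007] [0.005 0.001]
scene [246.2 290.4] 138 w [ 0.6434 -0.0723] rectc [ 0.6276 -0.0645] edges [-0.016  0.05 ] [0.074 0.014]
```

>>> carry_out --commands '[[[0,0,0],[0,0,0.002],1],[[0,0,0],[0,0,0.003],1],[[0,0,0],[0,0,0.003],0.6],[[0,0,0],[0,0,0.001],0],[[0,0,0],[0,0,0],0],[[0,0,0],[0,0,0],0],[[0,0,0],[0,0,-0.03],0],[[0,0,0],[0,0,-0.08],0],[[0,0,0],[0,0,-0.1],0]]'

```text
time_s: 6.18
tool_pos: [0.6295, -0.0646, 0.1391]
tcp_rot: [-0.327, 3.121, -0.003]
force: [-0.0, 0.8, -0.4]
width: 0.0851
grasp_force: 0.0
```

Run:
```python
from h import *
rel([.486,.323,.13],down(np.radians(-7.5)))
```

```text
turn [-0.08  0.23 19.45] shift [0.0601 0.4089 0.0081]
```

>>> carry_out --commands '[[[0,0,19.5],[0.06,0.409,0],0],[[0,0,19.5],[0.06,0.409,0],0],[[0,0,19.5],[0.06,0.409,0],0],[[0,0,19.5],[0.06,0.409,0],0],[[0,0,19.5],[0.06,0.409,0],0],[[0,0,19.5],[0.06,0.409,0],0],[[0,0,19.5],[0.06,0.409,0],0],[[0,0,19.5],[0.06,0.409,0],0],[[0,0,19.5],[0.06,0.409,0],0],[[0,0,19.5],[0.06,0.409,0],0]]'

```text
time_s: 7.42
tool_pos: [0.4859, 0.3222, 0.1361]
tcp_rot: [-0.21, -3.135, 0.0]
force: [-0.4, -0.2, -1.1]
width: 0.0853
grasp_force: 0.0
```

Run:
```python
from h import *
s=r.get_state();print(np.linalg.norm(s["dq"]),np.round(s["joints"],2))
rel([.486,.323,.034],down(np.radians(-7.5)))
f=r.grab_frame("scene");t=r.grab_frame("top")
blobs("scene",f,(225,250,270,310),red,.048);blobs("top",t,(270,100,315,155),red,.044)
a=cv2.resize(t[100:150,265:325],None,fx=6,fy=6,interpolation=3);b=cv2.resize(f[245:310,215:285],None,fx=6,fy=6,interpolation=3)[:300,:]
h=cv2.resize(f[245:310,215:285],None,fx=6,fy=6,interpolation=3)
cv2.imwrite("pics/n1.png",np.hstack([np.vstack([a,np.zeros((90,360,3),np.uint8)]),h])[:,:,::-1])
```

```text
0.004048306828327482 [ 0.38  0.51  1.34 -0.    1.29 -1.05]
turn [-0.01 -0.   -0.15] shift [-0.      0.0008  0.1021]
scene [244.3 283.7] 235 w [ 0.6434 -0.0773] rectc [ 0.6453 -0.0743] edges [-0.016  0.048] [0.069 0.013]
top [294.5 129.2] 212 w [ 0.6143 -0.0639] rectc [ 0.6188 -0.0612] edges [ 0.012 -0.049] [-0.069 -0.015]
```

View pics/n1.png

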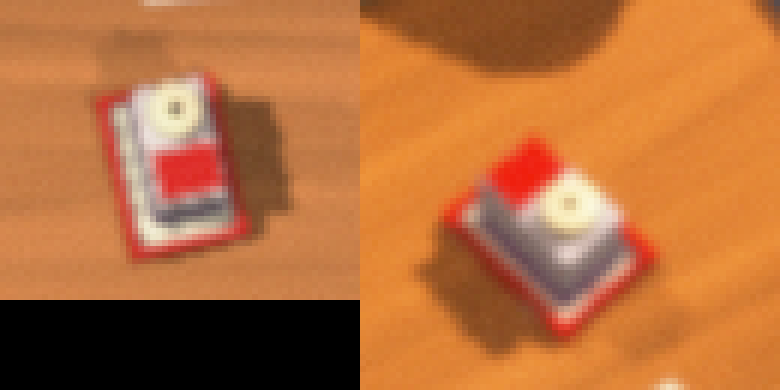

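The red block stands inside the red rim, with its tooth dot at about top (294.5,117.8) and scene (250,278.8). Next is the green block.

>>> carry_out --commands '[[[0,0,0],[0,0.001,0.05],0],[[0,0,0],[0,0.001,0.09],0],[[0,0,0],[0,0.001,0.102],0],[[0,0,0],[0,0.001,0.102],0],[[0,0,0],[0,0.001,0.102],1],[[0,0,0],[0,0.001,0.102],1],[[0,0,0],[0,0.001,0.102],1],[[0,0,0],[0,0.001,0.102],1],[[0,0,0],[0,0.001,0.102],1],[[0,0,0],[0,0.001,0.06],1],[[0,0,0],[0,0.001,0.02],1],[[0,0,0],[0,0.001,0.02],1]]'

```text
time_s: 9.02
tool_pos: [0.4866, 0.3249, 0.1188]
tcp_rot: [0.207, 3.13, 0.004]
force: [0.3, 1.0, -1.2]
width: 0.0171
grasp_force: 28.1
```

Run:
```python
from h import *
print(ray("top",(294.5,117.8),.054),ray("scene",(250,278.8),.054),"exp",.628+.011*np.cos(.2),-.0634+.011*np.sin(.2))
s=r.get_state();print(s["force"])
f=r.grab_frame("scene");blobs("scene",f,(320,120,370,200),grn,.127)
rel([.4523,-.0845,.11],down(np.radians(-1)))
```

```text
[ 0.64004163 -0.06364439  0.054     ] [ 0.64234755 -0.06193548  0.054     ] exp 0.6387807323562537 -0.06121463736125433
[ 0.31326413  0.95067991 -1.1556173 ]
turn [ 0.05  0.09 -6.55] shift [-0.0207 -0.4098  0.0064]
```

>>> carry_out --commands '[[[0,0,-6.5],[-0.021,-0.41,0],1],[[0,0,-6.5],[-0.021,-0.41,0],1],[[0,0,-6.5],[-0.021,-0.41,0],1],[[0,0,-6.5],[-0.021,-0.41,0],1],[[0,0,-6.5],[-0.021,-0.41,0],1],[[0,0,-6.5],[-0.021,-0.41,0],1],[[0,0,-6.5],[-0.021,-0.41,0],1],[[0,0,-6.5],[-0.021,-0.41,0],1],[[0,0,-6.5],[-0.021,-0.41,0],1],[[0,0,-6.5],[-0.021,-0.41,0],1],[[0,0,-6.5],[-0.021,-0.41,0],1]]'

```text
time_s: 10.45
tool_pos: [0.4523, -0.0841, 0.116]
tcp_rot: [-0.027, -3.141, -0.0]
force: [0.4, 0.1, -0.5]
width: 0.0175
grasp_force: 28.2
```

Run:
```python
from h import *
s=r.get_state();print(np.linalg.norm(s["dq"]),s["force"])
rel([.4523,-.0845,.037],down(np.radians(-1)))
f=r.grab_frame("scene")
g=lambda p:((proj("scene",p)-[165,180])*8).round(0)
p=np.array(s["tool_pos"])
for d in((.011,0,.02),(.025,-.015,-.03),(.025,.015,-.03),(-.025,-.015,-.03)):print(g(p+d))
cv2.imwrite("pics/g1.png",cv2.resize(f[180:250,165:245],None,fx=8,fy=8,interpolation=3)[:,:,::-1])
```

```text
0.005920822449949043 [ 0.41245971  0.14056852 -0.54023057]
turn [ 0.01 -0.01  0.02] shift [-0.     -0.0004  0.079 ]
[293. 207.]
[284. 365.]
[374. 323.]
[210. 250.]
```

View pics/g1.png

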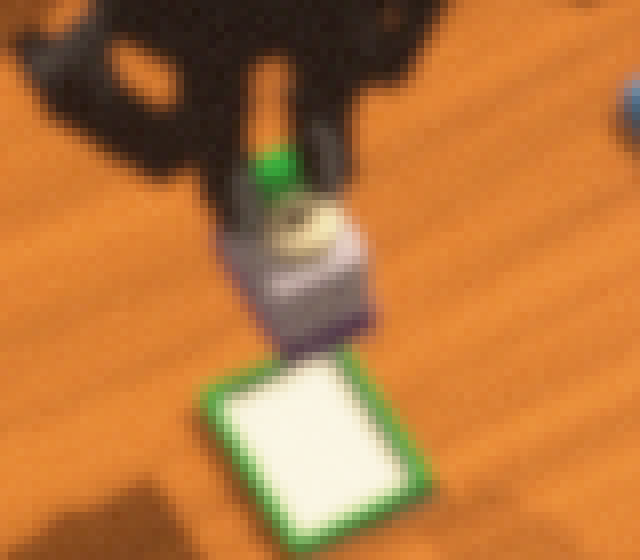

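The green block hangs level over the green nest. Its foot corners, at (285,357) and (372,318), match the prediction, so it can be lowered.

>>> carry_out --commands '[[[0,0,0],[0,0,0.04],1],[[0,0,0],[0,0,0.065],1],[[0,0,0],[0,0,0.078],1],[[0,0,0],[0,0,0.081],1],[[0,0,0],[0,0,0.082],1],[[0,0,0],[0,0,0.082],0.6],[[0,0,0],[0,0,0.08],0],[[0,0,0],[0,0,0.08],0],[[0,0,0],[0,0,0.08],0],[[0,0,0],[0,0,0.05],0],[[0,0,0],[0,0,0],0],[[0,0,0],[0,0,-0.05],0]]'

```text
time_s: 12.0
tool_pos: [0.452, -0.0848, 0.1676]
tcp_rot: [-0.029, -3.141, -0.0]
force: [0.3, 0.0, 0.4]
width: 0.0856
grasp_force: 0.0
```

Run:
```python
from h import *
# rack axis from syringe disc & cap, both views
S=(np.array([.4482,-.2665])+[.4502,-.2665])/2;C=(np.array([.4957,-.2769])+[.5011,-.2786])/2
u=C-S;print(np.linalg.norm(u),np.degrees(np.arctan2(u[1],u[0])),S,C)
rel([.4495,-.2665,.21],down(np.radians(-13.5)))
```

```text
0.05046981771316393 -12.87974458770702 [ 0.4492 -0.2665] [ 0.4984  -0.27775]
turn [ 1.000e-02 -4.000e-02  1.244e+01] shift [-0.0008 -0.1817 -0.0425]
```

>>> carry_out --commands '[[[0,0,12],[0,-0.06,-0.042],0],[[0,0,12],[0,-0.12,-0.042],0],[[0,0,12],[-0.001,-0.182,-0.042],0],[[0,0,12],[-0.001,-0.182,-0.042],0],[[0,0,12],[-0.001,-0.182,-0.042],0],[[0,0,12],[-0.001,-0.182,-0.042],0]]'

```text
time_s: 12.75
tool_pos: [0.45, -0.2655, 0.2082]
tcp_rot: [-0.355, -3.121, -0.001]
force: [0.6, 0.7, 0.3]
width: 0.0853
grasp_force: 0.0
```

Run:
```python
from h import *
s=r.get_state();print(np.linalg.norm(s["dq"]),np.round(s["joints"],2))
rel([.4492,-.2665,.110],down(np.radians(-13)))
f=r.grab_frame("scene");t=r.grab_frame("top")
blobs("scene",f,(105,215,155,245),pur,.148)
a=cv2.resize(t[165:225,270:340],None,fx=6,fy=6,interpolation=3);b=cv2.resize(f[210:270,165:235],None,fx=6,fy=6,interpolation=3)
c=cv2.resize(f[170:300,90:165],None,fx=3.2,fy=3.2,interpolation=3)
p=np.zeros((776,1,3),np.uint8)
cv2.imwrite("pics/g2.png",np.hstack([np.vstack([a[:300,:380],b[:300,:380]])[:590],np.pad(cv2.resize(f[170:300,90:165],(346,600)),((0,0),(0,0),(0,0)))])[:,:,::-1])
```

```text
0.008606284067546852 [-0.76  0.34  1.4   0.    1.4  -2.1 ]
turn [ 0.02 -0.01  0.02] shift [ 0.0006 -0.0012  0.0982]
scene [121.6 232.6] 47 w [ 0.4502 -0.2665] rectc [ 0.4498 -0.2667] edges [0.008 0.013] [ 0.017 -0.006]Traceback (most recent call last):
  File "<stdin>", line 9, in <module>
    return _nx.concatenate(arrs, 1, dtype=dtype, casting=casting)
           ~~~~~~~~~~~~~~~^^^^^^^^^^^^^^^^^^^^^^^^^^^^^^^^^^^^^^^
ValueError: all the input array dimensions except for the concatenation axis must match exactly, but along dimension 0, the array at index 0 has size 590 and the array at index 1 has size 600
```

Run:
```python
from h import *
f=r.grab_frame("scene");t=r.grab_frame("top")
R=lambda i,w,h:cv2.resize(i,(w,h),interpolation=3)
cv2.imwrite("pics/g2.png",np.hstack([np.vstack([R(t[170:220,270:330],360,300),R(f[215:265,175:235],360,300)]),R(f[170:300,90:165],346,600)])[:,:,::-1])
```

```text
(no output)
```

View pics/g2.png

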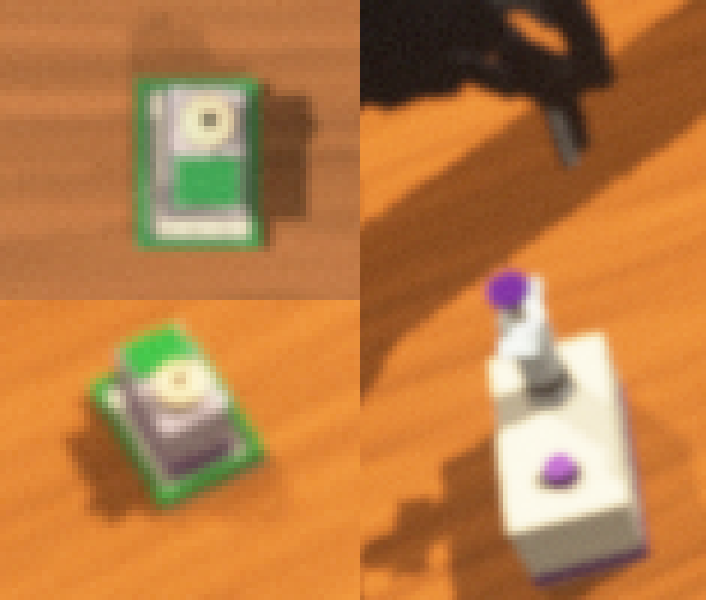

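Both blocks are seated inside their rims. The green canal dot is at about top (304.8,190) and scene (205,228.3), and the syringe stands upright with its disc at scene (121.6,232.6). I'll descend onto it.

>>> carry_out --commands '[[[0,0,0],[0,-0.001,0.04],0],[[0,0,0],[0,-0.001,0.08],0],[[0,0,0],[0,-0.001,0.101],0],[[0,0,0],[0,-0.001,0.102],0],[[0,0,0],[0,-0.001,0.102],1],[[0,0,0],[0,-0.001,0.102],1],[[0,0,0],[0,-0.001,0.102],1],[[0,0,0],[0,-0.001,0.102],1],[[0,0,0],[0,-0.001,0.102],1],[[0,0,0],[0,-0.001,0.102],1]]' --newtons 40

```text
time_s: 14.2
tool_pos: [0.45, -0.268, 0.1067]
tcp_rot: [0.357, 3.12, -0.001]
force: [0.5, 0.9, 6.5]
width: 0.0197
grasp_force: 39.0
```

Run:
```python
from h import *
print(ray("top",(304.8,190),.054),ray("scene",(205,228.3),.054))
f=r.grab_frame("scene");blobs("scene",f,(105,215,155,245),pur,.148)
s=r.get_state();print(s["force"],s["tool_pos"])
```

```text
[ 0.46471505 -0.08653895  0.054     ] [ 0.46812789 -0.08546942  0.054     ]
scene [120.7 232.6] 54 w [ 0.4493 -0.2683] rectc [ 0.4496 -0.2683] edges [-0.009  0.016] [0.016 0.004]
[0.16201984 1.31054448 5.23117637] [ 0.4500001  -0.26803903  0.10665576]
```

>>> carry_out --commands '[[[0,0,0],[0,0,-0.02],1],[[0,0,0],[0,0,-0.04],1],[[0,0,0],[0,0,-0.065],1],[[0,0,0],[0,0,-0.09],1],[[0,0,0],[0,0,-0.12],1],[[0,0,0],[0,0,-0.13],1],[[0,0,0],[0,0,-0.13],1],[[0,0,0],[0,0,-0.13],1],[[0,0,0],[0,0,-0.13],1]]'

```text
time_s: 15.38
tool_pos: [0.4495, -0.2677, 0.2352]
tcp_rot: [-0.357, -3.12, -0.002]
force: [1.3, -0.2, -1.7]
width: 0.0195
grasp_force: 39.1
```

Run:
```python
from h import *
s=r.get_state();p=np.array(s["tool_pos"]);R0=Ro.from_rotvec(s["tcp_rot"]);print(p,s["force"],np.round(s["joints"],2))
# grip point: syringe tip along tool +z: TCP z .1067 when tip z .010
L=.0967
C=np.array([.466,-.086,.054+.045])
for sg in(1,-1):
  for ax in "xy":
    R=R0*Ro.from_euler(ax,40*sg,degrees=True);z=R.apply([0,0,1]);print(ax,sg,"tool z",z.round(2),"tcp",(C-L*z).round(3));rel(C-L*z,R)
f=r.grab_frame("scene");cv2.imwrite("pics/s1.png",cv2.resize(f[130:300,70:200],(450,589),interpolation=3)[:,:,::-1])
```

```text
[ 0.44948053 -0.26770146  0.23516461] [ 1.27370979 -0.15722143 -1.71821902] [-0.76  0.32  1.34 -0.    1.48 -2.11]
x 1 tool z [-0.15 -0.63 -0.77] tcp [ 0.48  -0.026  0.173]
turn [40.  0. -0.] shift [0.0248 0.2428 0.0623]
y 1 tool z [-0.63  0.15 -0.77] tcp [ 0.527 -0.1    0.173]
turn [ 0. 40.  0.] shift [-0.0374  0.1806  0.0623]
x -1 tool z [ 0.14  0.63 -0.77] tcp [ 0.452 -0.147  0.173]
turn [-40.   0.   0.] shift [0.0248 0.1185 0.0623]
y -1 tool z [ 0.63 -0.14 -0.77] tcp [ 0.406 -0.072  0.173]
turn [  0. -40.  -0.] shift [0.0869 0.1806 0.0623]
```

View pics/s1.png

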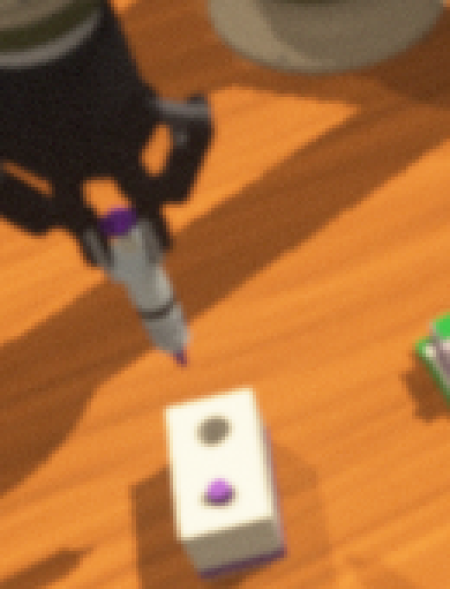

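The picture shows the syringe clear of the rack and roughly along the tool, its tip at scene (122.6,234.5) and disc at (104.7,194).

Run:
```python
from h import *
for z in(.1385,.2765):print(proj("scene",(.4495,-.2677,z)).round(1))
for z in(.1385,):print(ray("scene",(122.6,234.5),z));print(ray("scene",(104.7,194),.2765))
```

```text
[122.1 235.1]
[103.7 193.5]
[ 0.44857739 -0.26626303  0.1385    ]
[ 0.45168364 -0.26656521  0.2765    ]
```

>>> carry_out --commands '[[[0,0,0],[0.04,0.05,0],1],[[0,-5,0],[0.06,0.1,0],1],[[0,-12,0],[0.087,0.15,0],1],[[0,-20,0],[0.087,0.181,0],1],[[0,-28,0],[0.087,0.181,0],1],[[0,-35,0],[0.087,0.181,0.01],1],[[0,-40,0],[0.087,0.181,0.02],1],[[0,-40,0],[0.087,0.181,0.03],1],[[0,-40,0],[0.087,0.181,0.03],1],[[0,-40,0],[0.087,0.181,0.03],1]]'

```text
time_s: 16.68
tool_pos: [0.4061, -0.072, 0.2065]
tcp_rot: [0.278, 2.43, -0.101]
force: [-0.9, 0.2, -0.5]
width: 0.0198
grasp_force: 39.3
```

Run:
```python
from h import *
s=r.get_state();R0=Ro.from_rotvec(s["tcp_rot"]);z=R0.apply([0,0,1]);print("tip",np.array(s["tool_pos"])+.0967*z,np.degrees(np.arccos(-z[2])))
rel(np.array([.466,-.086,.097])-.0967*z,R0)
```

```text
tip [ 0.46670155 -0.08609293  0.1324705 ] 40.02195159857005
turn [0. 0. 0.] shift [ 0.0233 -0.0001  0.0267]
```

>>> carry_out --commands '[[[0,0,0],[0.008,0,0.009],1],[[0,0,0],[0.016,0,0.018],1],[[0,0,0],[0.023,0,0.027],1],[[0,0,0],[0.023,0,0.027],1],[[0,0,0],[0.023,0,0.027],1],[[0,0,0],[0.023,0,0.027],1]]'

```text
time_s: 17.42
tool_pos: [0.4058, -0.072, 0.1713]
tcp_rot: [0.278, 2.429, -0.102]
force: [-0.2, -0.5, 0.1]
width: 0.0195
grasp_force: 39.3
```

Run:
```python
from h import *
s=r.get_state();R0=Ro.from_rotvec(s["tcp_rot"]);z=R0.apply([0,0,1]);tip=np.array(s["tool_pos"])+.0967*z;print("tip",tip,s["force"],np.linalg.norm(s["dq"]))
f=r.grab_frame("scene")
g=lambda p:((proj("scene",p)-[145,170])*[5.5,5.5]).round(0)
print(g(tip),g([.466,-.086,.054]))
cv2.imwrite("pics/f.png",cv2.resize(f[170:270,145:265],(660,550),interpolation=3)[:,:,::-1])
```

```text
tip [ 0.46647312 -0.08604537  0.0972534 ] [-0.21233445 -0.48159964  0.13363908] 0.010371227252950923
[319. 260.] [327. 318.]
```

View pics/f.png

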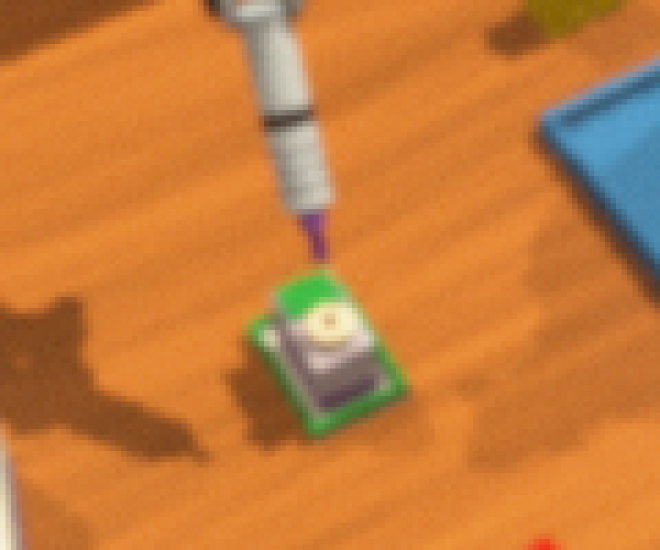

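The tip is at crop (319,260), exactly as predicted, about 43 mm above the canal dot at (327,320). It is steady and touching nothing, so I'm handing in the job.

```bash
python3 -c "
from rig import r
print(r.close_job())"
```

```text
the job is handed in; nothing more can be done
None
```

I sorted both blocks into the nests of their tag colours and handed the job in with the syringe still in the gripper, leaning 40° with its tip about 43 mm above the green block's canal; the hand-in returned no verdict.

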